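Hold the blue stamp ready over its frame

ROBOT

A 6-joint arm with a two-finger parallel gripper is mounted at the origin on a cart in front of the work surface, level with it; the furniture and walls round the work are solid. World frame = base frame: x ahead of the robot, y to its left, z up, the work surface at z = 0. Lengths are in m, angles in degrees, forces in N, time in s.
With the tool pointing down it reaches from about 0.4 to 0.825 m from the base axis. Payload 7 kg.
Tool frame: the origin (TCP) lies between the finger pads; the fingertips stand 22 mm ahead of it and the grasp point (between the pads) lies 3 mm ahead of it; z points along the fingers, y is the line along which they close (so a half turn about z gives the same grasp; the last joint's range is limited). The gripper opens to 88 mm and grips with 3 to 60 N. Pads are 19 mm wide; open, the fingers measure 130 mm over their backs; the gripper's body (78 mm by 193 mm) begins 47 mm behind the grasp point.
Start: joints at [-54.425, 20.546, 0.682, 0, -70.136, -16.507], TCP at [0.22, -0.638, 0.211] pointing down, gripper open.
Joint ranges: [-176.03, 176.03], [-82.01, 121.73], [-58.28, 71.71], [-173.87, 95.51], [-174.79, -0.11], [-173.66, 173.66]. Speed limits (degrees/s): [136.94, 136.94, 172.46, 180, 180, 180].

INTERFACE

Orientations are given as [roll, pitch, yaw] about the fixed x, y, z axes, in that order (R = Rz(yaw) Ry(pitch) Rx(roll)).
In Python, from plant import ctrl gives the robot as it stands.
- The arm moves only by the tool apply_moves, never from a script. Its argument "targets" is a list of rows, each an object with "travel": the shift along the tool's x, y, z in mm, a list of three; "roll": the turn about the tool's z in degrees; "jaw": the finger opening in mm, from 0 to 87.6. In form: [{"travel": [tx, ty, tz], "roll": roll, "jaw": jaw}, ...]. A call has 1 to 10 rows; each row shifts and turns the commanded pose from where the row before left it, along the tool's axes as they then stand; what a row does not reach is not made up. A row lasts 1/10 s, in which the tool goes at most 50 mm and 8.59 degrees, less where a joint would pass 70% of its speed; a pose out of reach is approached as far as the arm can. A call with a gripper value outside its range is refused whole. The fingers move at their own pace and stop on an object; the grip force is fixed at half the most. Time passes only in rows, so rows that do not move let the fingers close. It gives the time, the measured TCP pose, the force, the opening and the grip force at its end, in the units of the state.
- ctrl.get_obs(): the state, without advancing time (a new reading comes with each control period).
- ctrl.snapshot(name): name is "scene" or "top" or "wrist"; returns the picture (400x640x3 uint8, red, green, blue); there is no depth.
- ctrl.calibration(name): a dict with "K" (3x3 intrinsics, pixels), "extrinsics" (4x4, takes a point from camera to world coordinates); the wrist camera has in their place "hand_eye" (4x4, takes a point from camera to tool coordinates, whose origin is the TCP and whose axes are the flange's). Camera axes: x right, y down, z forward; pixel columns grow to the right and rows downward; lengths in m; the calibration is good to about 2 mm. A picture is of the moment at which its call begins: read the wrist's pose just before it. calibration takes no time and is no camera call.
- ctrl.close_job(): hands the job in; it is judged then, once.
The state is a dict: "clock": time; "joint_pos": joint angles; "qvel": joint speeds; "tau": joint torques, N m; "tool_pos": TCP position; "orientation": TCP orientation; "force": force on the tool from outside, world axes, zero at the start; "moment": the same for the moment, N m; "opening": finger opening in m; "gripper_force": force on a finger pad.
Only numpy, scipy, OpenCV 4.12 (cv2) and the standard library are available. Lean on these libraries where they do the work, as an engineer would, in place of code of your own. Each camera call takes 0.05 s, during which the arm holds its last target. There are 200 camera calls.

TASK

Take the blue-handled rubber stamp out of the compartmented tray, carry it over the two paint pots that stand between tray and card (over them, not round) and hold it about a centimetre above the blue frame on the card, level, centred inside the frame and squared up with it (either way round), so that the teacher can check the position before it is pressed. The stamp must never touch the card; leave the other two stamps and the pots where they are. Finish still holding the stamp there, at rest, without letting go.

Things in the scene. Friction and masses are not known exactly. Their poses are not given: they have to be found in the camera images.
- stamp_blue: Stamp with a blue handle, loose, about 60 g, upright in one of the three compartments. Sole and wooden mount 34 x 46 mm (x, y), 22 mm high; on it an upright handle plate 16 mm thick in x, 40 mm long in y, from 22 to 62 mm above the sole. Origin: centre of the sole's underside; z up, y along the 46 mm length, x across the handle's thickness.
- stamp_red: The same stamp with a red handle, loose, in another compartment; stays there. Origin: centre of the sole's underside; z up, y along the 46 mm length, x across the handle's thickness.
- stamp_yellow: The same stamp with a yellow handle, loose, in another compartment; stays there. Origin: centre of the sole's underside; z up, y along the 46 mm length, x across the handle's thickness.
- tray: Wooden tray, fixed, left or right of the pots, 76 x 214 x 24 mm (x, y, z), walls and floor 4 mm thick (stamps stand 4 mm above the table); two dividers as high as the walls make three compartments of about 68 x 66 mm in a row along its y, 70 mm apart, the middle one at its centre. Origin: centre of its underside, on the table.
- card: White card blank with an orange stripe along two sides and three coloured dots, fixed, 130 x 170 x 3 mm (x, y, z), lying on the table on the other side of the pots from the tray. Origin: centre of its underside.
- frame (a point): Centre of the blue frame printed on the card, on the card's upper face (3 mm above the table). The frame's lines enclose 44 x 56 mm (x, y), 5 mm more than the stamp's sole on every side; its x and y are those of the card, z up.
- pot_red: Light open paint pot, white with a red band, loose, 115 mm across, 79 mm high, standing between tray and card. Origin: centre of its underside.
- pot_blue: Light open clear paint pot with a blue base, loose, 123 mm across, 89 mm high, standing beside the other pot between tray and card. Origin: centre of its underside.
There are look-alikes about, which are no part of the job. Leave any purple or yellow look-alike of the pot_red alone.

How it is judged:
By the outcome, as a careful person would: the job done as asked, in the order asked, and still so for the second after the job is handed in, while the arm keeps its last pose, push and grip.
It also fails if it takes over 48 s, if anything falls off the work surface, if the arm or the gripper's body presses on something with over 40 N, if the wrist force passes 120 N, or if a joint passes its speed limit or range.

## Working session

There is one attempt and no reset: what is moved stays moved. The work goes in short steps, Python scripts to look and compute and a tool call to move; the robot and the scene stay as the last step left them, time stands still between calls to the robot, and variables do not carry over. Pictures are saved under pics/ and viewed, at most 10 in all, crops included, and the job is handed in when it is done.

Besides the shell and the picture viewer there is one more tool, called after "Request:" as name(argument=value, ...), one argument or row to a line, values as JSON. apply_moves: Moves the arm, as the interface text tells. Its arguments: {"type":"object","properties":{"targets":{"type":"array","items":{"type":"object","properties":{"travel":{"type":"array","items":{"type":"number"}},"roll":{"type":"number"},"jaw":{"type":"number"}}}}},"required":["targets"]}

```bash
ls; mkdir -p pics
python3 - <<'E'
from plant import ctrl
import cv2,numpy as np
o=ctrl.get_obs();print(o)
a=ctrl.snapshot("top");b=ctrl.snapshot("scene")
cv2.imwrite("pics/top.png",a[:,:,::-1]);cv2.imwrite("pics/scene.png",b[:,:,::-1])
for n in("top","scene","wrist"):
  print(n,{k:np.round(v,4).tolist() for k,v in ctrl.calibration(n).items()})
E
```

```text
pics
{'clock': 0.0, 'joint_pos': array([-5.44265795e+01,  2.05912220e+01,  6.32816318e-01, -1.97847929e-02,
       -7.01325047e+01, -1.65069537e+01]), 'qvel': array([-0.04889189, -0.05392524, -0.01460846, -0.03130126,  0.09727442,
       -0.04233225]), 'tau': array([-3.16729136e-03, -5.82723498e+01,  2.93035322e+01,  6.99691236e+00,
        6.65183121e-03, -1.39541976e-04]), 'tool_pos': array([ 0.22030925, -0.6375041 ,  0.21011886]), 'orientation': array([ 1.79907552e+02, -8.00074347e-03, -1.60940265e+02]), 'force': array([-0.50777656,  0.51349748,  0.29355871]), 'moment': array([ 0.01045889, -0.02379884, -0.00805089]), 'gripper_force': 0.0, 'opening': 0.08760196630717632}
top {'K': [[428.5554, 0.0, 325.4288], [0.0, 428.5554, 197.357], [0.0, 0.0, 1.0]], 'extrinsics': [[0.0001, -0.9935, 0.1143, 0.3697], [-1.0, 0.001, 0.0091, -0.0379], [-0.0091, -0.1143, -0.9934, 1.1055], [0.0, 0.0, 0.0, 1.0]]}
scene {'K': [[477.5108, 0.0, 320.503], [0.0, 477.5108, 197.3535], [0.0, 0.0, 1.0]], 'extrinsics': [[-0.5797, -0.5899, 0.5621, -0.3268], [-0.8148, 0.4174, -0.4023, 0.5735], [0.0027, -0.6912, -0.7226, 1.1023], [0.0, 0.0, 0.0, 1.0]]}
wrist {'K': [[295.7567, 0.0, 323.6755], [0.0, 295.7567, 202.2668], [0.0, 0.0, 1.0]], 'hand_eye': [[-0.0001, -0.9583, -0.2859, 0.0771], [1.0, -0.0, -0.0004, -0.0], [0.0003, -0.2859, 0.9583, -0.1735], [0.0, 0.0, 0.0, 1.0]]}
```

View pics/top.png

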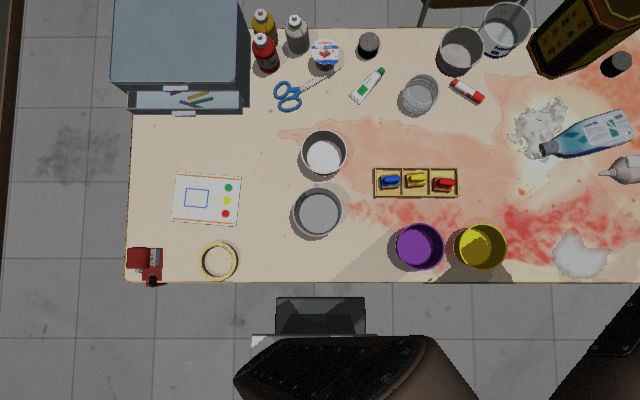

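View pics/scene.png

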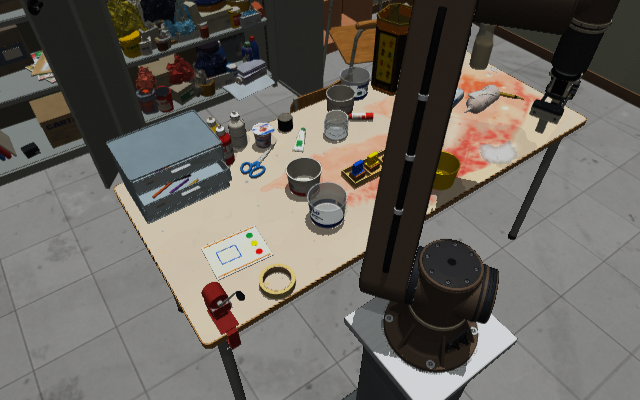

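The top view shows the tray with the blue stamp at (390,181), yellow at (416,180) and red at (444,184). The card is at about (207,198), with its blue frame at (196,198). The pots are the red-banded one at (323,153) and the clear one at (317,212). The purple (419,246) and yellow (480,246) pots are look-alikes, as are the grey pots at the back. The blue-handled stamp is the one meant, so I'll confirm it in an enlarged crop.

```bash
cat > h.py <<'E'
import cv2,numpy as np
from plant import ctrl
from scipy.spatial.transform import Rotation as R
def ray(name,uv,z,T=None):
    c=ctrl.calibration(name);K=c["K"];T=c["extrinsics"] if T is None else T
    d=T[:3,:3]@np.linalg.solve(K,[uv[0],uv[1],1]);p=T[:3,3]
    return p+d*(z-p[2])/d[2]
def wristT():
    o=ctrl.get_obs();T=np.eye(4);T[:3,:3]=R.from_euler('xyz',o["orientation"],degrees=True).as_matrix();T[:3,3]=o["tool_pos"]
    return T,T@ctrl.calibration("wrist")["hand_eye"]
def blue(im,roi):  # largest blue contour's pixels in roi x0,y0,x1,y1
    x0,y0,x1,y1=roi;h=cv2.cvtColor(np.ascontiguousarray(im[y0:y1,x0:x1]),cv2.COLOR_RGB2HSV)
    m=cv2.inRange(h,(105,90,40),(130,255,255))
    cs,_=cv2.findContours(m,cv2.RETR_EXTERNAL,cv2.CHAIN_APPROX_NONE)
    c=max(cs,key=lambda c:cv2.boundingRect(c)[2]*cv2.boundingRect(c)[3]).reshape(-1,2)+[x0,y0]
    return c.astype(float)
def rect(name,im,roi,z,T=None):
    p=np.array([ray(name,q,z,T)[:2] for q in blue(im,roi)])
    (c,s,a)=cv2.minAreaRect((p*1000).astype(np.float32));return np.round(c,1),np.round(s,1),round(a,2)
E
python3 - <<'E'
from h import *
im=cv2.imread("pics/top.png")[:,:,::-1]
print("stamp z.066",rect("top",im,(374,165,402,197),.066))
print("frame",rect("top",im,(180,182,214,214),.003))
for n,uv in dict(potred=(323,153),potblue=(317,212)).items(): print(n,ray("top",uv,.08))
for uv in [(374,168),(459,168),(459,197),(374,197)]: print("tray",ray("top",uv,.024).round(3))
for uv in [(175,172),(242,176),(239,226),(171,220)]: print("card",ray("top",uv,.003).round(3))
a=cv2.resize(im[160:205,365:465],None,fx=7,fy=6,interpolation=2);b=cv2.resize(im[162:232,160:260],None,fx=7,fy=4,interpolation=2)
cv2.imwrite("pics/crop.png",np.vstack([a,b])[:,:,::-1])
E
```

```text
stamp z.066 (array([ 530.8, -186.2]), array([23.4, 46.6]), 5.69)
frame (array([475.6, 291.9]), array([20.8,  7.8]), 89.96)
potred [ 0.5965435  -0.02258865  0.08      ]
potblue [ 0.45233283 -0.00829308  0.08      ]
tray [ 0.57  -0.152  0.024]
tray [ 0.569 -0.369  0.024]
tray [ 0.495 -0.366  0.024]
tray [ 0.495 -0.151  0.024]
card [0.564 0.366 0.003]
card [0.553 0.19  0.003]
card [0.423 0.195 0.003]
card [0.438 0.371 0.003]
```

View pics/crop.png

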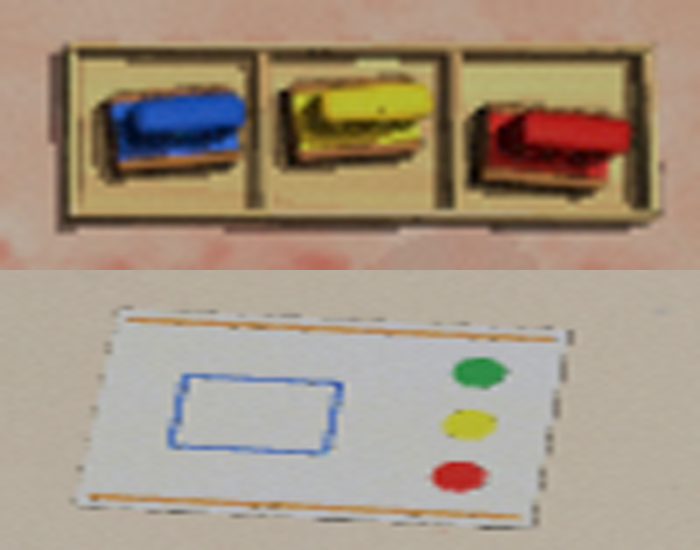

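The crop confirms the blue-handled stamp in the tray's left compartment, handle top at about px (392,178), with its length near world y. The card's frame is the closed blue rectangle around (196.5,198). Next I turn the gripper so it closes along world x.

Request:
apply_moves(
  targets=[
    {"travel": [0, 0, 0], "roll": -7.8, "jaw": 87.6},
    {"travel": [0, 0, 0], "roll": -7.8, "jaw": 87.6},
    {"travel": [0, 0, 0], "roll": -7.8, "jaw": 87.6},
    {"travel": [0, 0, 0], "roll": -7.8, "jaw": 87.6},
    {"travel": [0, 0, 0], "roll": -7.8, "jaw": 87.6},
    {"travel": [0, 0, 0], "roll": -7.8, "jaw": 87.6},
    {"travel": [0, 0, 0], "roll": -7.8, "jaw": 87.6},
    {"travel": [0, 0, 0], "roll": -7.8, "jaw": 87.6},
    {"travel": [0, 0, 0], "roll": -7.8, "jaw": 87.6},
    {"travel": [0, 0, 0], "roll": -7.8, "jaw": 87.6},
  ],
)

```text
clock: 1.1
tool_pos: [0.2204, -0.6377, 0.2105]
orientation: [180.0, 0.1, -82.6]
force: [0.4, -0.3, -0.6]
opening: 0.0873
gripper_force: 0.0
```

```bash
cat >> h.py <<'E'
def go(p,yaw=None):  # remaining tool-frame mm to world point p, and yaw change
    T,_=wristT();o=ctrl.get_obs();print("tcp",o["tool_pos"].round(4),"rpy",o["orientation"].round(2),"t",round(o["clock"],2))
    print("tool mm",(T[:3,:3].T@(np.array(p)-T[:3,3])*1000).round(1), "roll",None if yaw is None else round(-(yaw-o["orientation"][2]),2))
E
python3 - <<'E'
from h import *
p=ray("top",(392.1,178.3),.066);print(p)
go([p[0],p[1],.21],-82.5)
E
```

```text
[ 0.53614744 -0.19178538  0.066     ]
tcp [ 0.2204 -0.6377  0.2105] rpy [ 1.7998e+02  5.0000e-02 -8.2610e+01] t 1.1
tool mm [-401.6 -370.5    0.8] roll -0.11
```

Request:
apply_moves(
  targets=[
    {"travel": [-30, -27, 0], "roll": 0, "jaw": 87.6},
    {"travel": [-30, -27, 0], "roll": 0, "jaw": 87.6},
    {"travel": [-30, -27, 0], "roll": 0, "jaw": 87.6},
    {"travel": [-30, -27, 0], "roll": 0, "jaw": 87.6},
    {"travel": [-30, -27, 0], "roll": 0, "jaw": 87.6},
    {"travel": [-30, -27, 0], "roll": 0, "jaw": 87.6},
    {"travel": [-30, -27, 0], "roll": 0, "jaw": 87.6},
    {"travel": [-30, -27, 0], "roll": 0, "jaw": 87.6},
    {"travel": [-30, -27, 0], "roll": 0, "jaw": 87.6},
    {"travel": [-30, -27, 0], "roll": 0, "jaw": 87.6},
  ],
)

```text
clock: 2.1
tool_pos: [0.452, -0.3054, 0.2109]
orientation: [180.0, 0.0, -82.9]
force: [0.2, -0.7, -0.0]
opening: 0.0876
gripper_force: 0.0
```

Request:
apply_moves(
  targets=[
    {"travel": [-30, -28, 0], "roll": 0, "jaw": 87.6},
    {"travel": [-30, -28, 0], "roll": 0, "jaw": 87.6},
    {"travel": [-30, -28, 0], "roll": 0, "jaw": 87.6},
    {"travel": [-12, -16, 0], "roll": 0, "jaw": 87.6},
    {"travel": [0, 0, 0], "roll": 0, "jaw": 87.6},
    {"travel": [0, 0, 0], "roll": 0, "jaw": 87.6},
  ],
)

```text
clock: 2.7
tool_pos: [0.538, -0.1934, 0.2106]
orientation: [179.9, 0.0, -82.9]
force: [0.1, -1.2, -0.6]
opening: 0.0876
gripper_force: 0.0
```

Run:
```python
from h import *
T,C=wristT();np.save("C1.npy",C);im=ctrl.snapshot("wrist");cv2.imwrite("pics/w1.png",im[:,:,::-1])
go([.536,-.192,.21],-82.5)
```

```text
tcp [ 0.5376 -0.1939  0.2107] rpy [ 1.7994e+02  1.0000e-02 -8.2940e+01] t 2.75
tool mm [-2.   1.4  0.7] roll -0.44
```

View pics/w1.png

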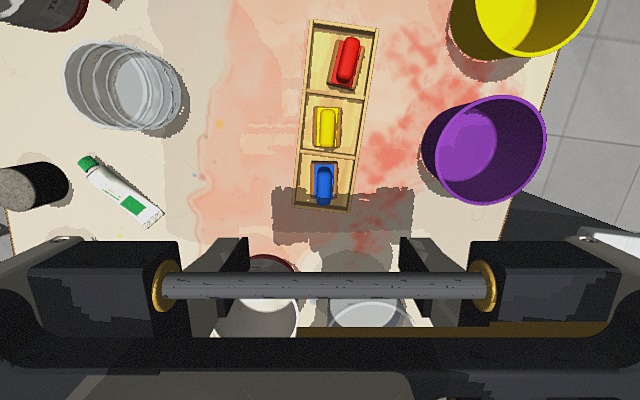

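The wrist view shows the tray with red (348,60), yellow (326,128) and blue (324,183), the open fingers below them and the purple pot off to the right. Next I measure the blue handle in it.

Run:
```python
from h import *
C=np.load("C1.npy");im=cv2.imread("pics/w1.png")[:,:,::-1]
r=(305,155,345,210)
print("all blue",rect("wrist",im,r,.066,C))
h=cv2.cvtColor(np.ascontiguousarray(im[155:210,305:345]),cv2.COLOR_RGB2HSV)
for t in (120,160,180,200):
  ys,xs=np.nonzero(cv2.inRange(h,(100,90,t),(130,255,255)))
  if len(xs)<20: continue
  p=np.array([ray("wrist",(x+305,y+155),.066,C)[:2]*1000 for x,y in zip(xs,ys)])
  print(t,len(xs),[np.round(a,1) for a in cv2.minAreaRect(p.astype(np.float32))], p.mean(0).round(1),(min(xs)+305,max(xs)+305,min(ys)+155,max(ys)+155))
ys,xs=np.nonzero(cv2.inRange(h,(100,90,40),(130,255,255)))
cv2.imwrite("pics/w1c.png",cv2.resize(im[150:215,295:355],None,fx=9,fy=9,interpolation=2)[:,:,::-1])
```

```text
all blue (array([ 538.7, -195.8]), array([20.9, 46.4]), 6.57)
120 529 [array([ 539.1, -199.9]), array([20.9, 38.3]), np.float64(6.6)] [ 540.1 -199.8] (np.int64(314), np.int64(333), np.int64(164), np.int64(198))
160 449 [array([ 539.4, -199.6]), array([20.6, 38.2]), np.float64(5.1)] [ 540.  -199.5] (np.int64(314), np.int64(333), np.int64(164), np.int64(198))
180 400 [array([ 539.5, -200.2]), array([20.5, 36.8]), np.float64(5.4)] [ 540.  -199.5] (np.int64(314), np.int64(333), np.int64(164), np.int64(197))
200 313 [array([ 539.5, -200. ]), array([20.5, 36.3]), np.float64(5.4)] [ 540.1 -199.5] (np.int64(314), np.int64(333), np.int64(165), np.int64(197))
```

View pics/w1c.png

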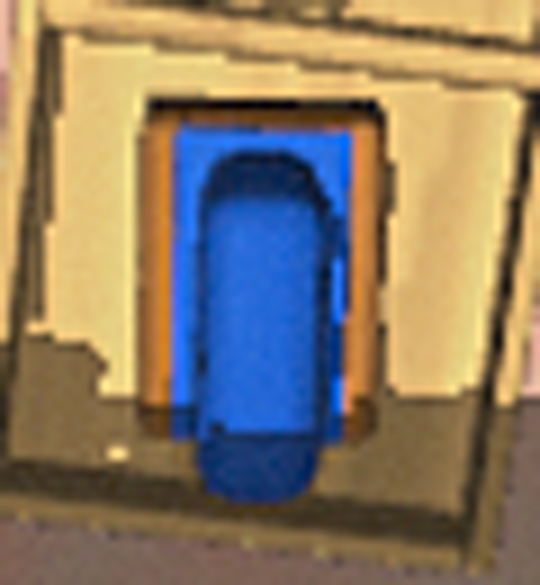

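The crop shows the handle's top face running from about px (324.1,171.5) to (323.7,205.5), almost upright in the picture, so the tool's yaw already matches.

Run:
```python
from h import *
C=np.load("C1.npy")
f=lambda u,v,z:ray("wrist",(295+u/9,150+v/9),z,C)
a=f(264,190,.066);b=f(259,502,.066);print(a,b,(a+b)/2,np.linalg.norm(a-b))
d=b-a;print("yaw handle",np.degrees(np.arctan2(-d[0],d[1])))
for x in((148,108,140,425),(383,108,375,430)):
  a2=f(*x[:2],.026);b2=f(*x[2:],.026);d=b2-a2;print("mount edge",a2[:2],b2[:2],np.degrees(np.arctan2(-d[0],d[1])))
c=(a+b)/2;go([c[0],c[1],.056])
```

```text
[ 0.53966647 -0.21122234  0.066     ] [ 0.53537667 -0.17194765  0.066     ] [ 0.53752157 -0.19158499  0.066     ] 0.03950827804935742
yaw handle 6.233463020005228
mount edge [ 0.55551852 -0.21298426] [ 0.55165703 -0.16872428] 4.9861869777019985
mount edge [ 0.52405909 -0.21689872] [ 0.51898617 -0.17205296] 6.453823242123124
tcp [ 0.5376 -0.1939  0.2107] rpy [ 1.7994e+02  1.0000e-02 -8.2940e+01] t 2.75
tool mm [ -2.2  -0.3 154.7] roll None
```

Handle length measures 39.5 mm (40 expected), and both cameras put the centre within 2 mm of each other. Descending.

Request:
apply_moves(
  targets=[
    {"travel": [-2, 0, 20], "roll": 1, "jaw": 87.6},
    {"travel": [0, 0, 30], "roll": 0, "jaw": 87.6},
    {"travel": [0, 0, 30], "roll": 0, "jaw": 87.6},
    {"travel": [0, 0, 25], "roll": 0, "jaw": 87.6},
    {"travel": [0, 0, 20], "roll": 0, "jaw": 87.6},
    {"travel": [0, 0, 15], "roll": 0, "jaw": 87.6},
    {"travel": [0, 0, 10], "roll": 0, "jaw": 87.6},
    {"travel": [0, 0, 6], "roll": 0, "jaw": 87.6},
    {"travel": [0, 0, 0], "roll": 0, "jaw": 87.6},
    {"travel": [0, 0, 0], "roll": 0, "jaw": 87.6},
  ],
)

```text
clock: 3.75
tool_pos: [0.5383, -0.1918, 0.0557]
orientation: [-180.0, -0.0, -83.9]
force: [-0.3, -0.0, -0.5]
opening: 0.0876
gripper_force: 0.0
```

Request:
apply_moves(
  targets=[
    {"travel": [0, 0, 0], "roll": 0, "jaw": 60},
    {"travel": [0, 0, 0], "roll": 0, "jaw": 40},
    {"travel": [0, 0, 0], "roll": 0, "jaw": 30},
    {"travel": [0, 0, 0], "roll": 0, "jaw": 22},
    {"travel": [0, 0, 0], "roll": 0, "jaw": 18},
    {"travel": [0, 0, 0], "roll": 0, "jaw": 15},
    {"travel": [0, 0, 0], "roll": 0, "jaw": 10},
    {"travel": [0, 0, 0], "roll": 0, "jaw": 5},
    {"travel": [0, 0, 0], "roll": 0, "jaw": 0},
    {"travel": [0, 0, 0], "roll": 0, "jaw": 0},
  ],
)

```text
clock: 4.75
tool_pos: [0.538, -0.1915, 0.055]
orientation: [-180.0, -0.0, -83.9]
force: [-0.9, -0.7, 0.2]
opening: 0.0133
gripper_force: 0.0
```

Request:
apply_moves(
  targets=[
    {"travel": [0, 0, 0], "roll": 0, "jaw": 0},
    {"travel": [0, 0, 0], "roll": 0, "jaw": 0},
    {"travel": [0, 0, 0], "roll": 0, "jaw": 0},
  ],
)

```text
clock: 5.05
tool_pos: [0.538, -0.1915, 0.0551]
orientation: [-180.0, 0.0, -83.9]
force: [0.2, 0.6, 0.2]
opening: 0.0005
gripper_force: 0.0
```

The fingers closed on nothing, so I'll look before doing anything else.

Run:
```python
from h import *
T,C=wristT();np.save("C2.npy",C);w=ctrl.snapshot("wrist");s=ctrl.snapshot("scene");t=ctrl.snapshot("top")
cv2.imwrite("pics/t2.png",t[:,:,::-1]);cv2.imwrite("pics/s2.png",s[:,:,::-1])
a=cv2.resize(w[60:360,120:520],(560,420));b=cv2.resize(t[130:230,360:480],(240,200),interpolation=2);c=cv2.resize(s[120:220,330:450],(240,200),interpolation=2)
o=np.zeros((420,800,3),np.uint8);o[:,:560]=a;o[:200,560:]=b;o[200:400,560:]=c
cv2.imwrite("pics/m2.png",o[:,:,::-1]);cv2.imwrite("pics/w2.png",w[:,:,::-1])
```

```text
(no output)
```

View pics/m2.png

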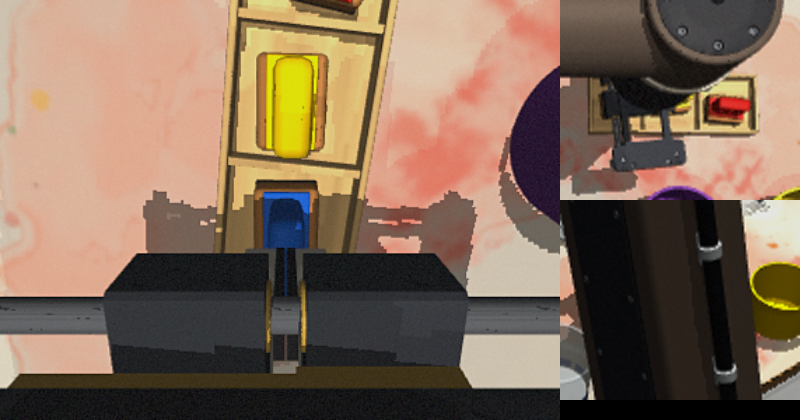

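Run:
```python
from h import *
C=np.load("C2.npy");T,_=wristT()
f=lambda u,v,z:ray("wrist",(120+u/1.4,60+v/1.4),z,C).round(4)
print("mount far edge",f(257,183,.026),f(318,183,.026));print("yellow mount far",f(259,55,.026),f(325,55,.026));print("handle far end top",f(287,203,.066),f(287,218,.066))
print("yellow handle top",f(294,63,.066),f(294,158,.066))
K=ctrl.calibration("wrist")["K"]
for z in(-.02,0,.022):
  q=np.linalg.inv(C)@T@[0,0,z,1];print("tool axis px",z,(K@q[:3]/q[2])[:2].round(1))
w=cv2.imread("pics/w2.png");cv2.imwrite("pics/w2c.png",cv2.resize(w[170:350,285:365],None,fx=3*2.2,fy=3*1.1*1,interpolation=2)) if 0 else cv2.imwrite("pics/w2c.png",cv2.resize(w[180:300,270:380],None,fx=5,fy=5,interpolation=2))
```

```text
mount far edge [ 0.5552 -0.2153  0.026 ] [ 0.5246 -0.2186  0.026 ]
yellow mount far [ 0.5595 -0.2763  0.026 ] [ 0.5292 -0.2795  0.026 ]
handle far end top [ 0.5405 -0.2187  0.066 ] [ 0.5398 -0.2122  0.066 ]
yellow handle top [ 0.5437 -0.2733  0.066 ] [ 0.5397 -0.2376  0.066 ]
tool axis px -0.02 [324.4 255.3]
tool axis px 0 [324.3 240.9]
tool axis px 0.022 [324.2 228.1]
```

View pics/w2c.png

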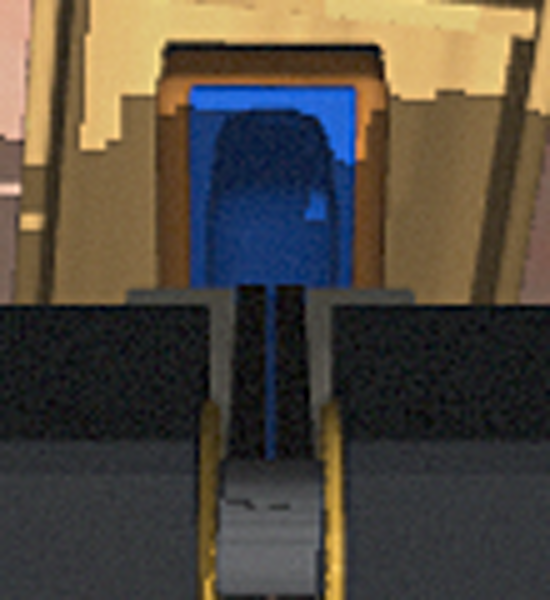

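The closed pads sit above the handle: a thin blue line shows between them at px (324,240–271). So the tool is higher than the stamp geometry implies. I'll check the wrist camera's height scale against the known size of the tray.

Run:
```python
from h import *
K=ctrl.calibration("wrist")["K"]
C=np.load("C1.npy");im=cv2.imread("pics/w1.png")
px=[(311,19),(378,31),(350,211),(292,205)]
for z in(.024,.0,-.02):
  P=[ray("wrist",p,z,C) for p in px];print(z,[round(np.linalg.norm(P[i]-P[(i+1)%4])*1000,1) for i in range(4)],np.round(P,3)[:,:2].tolist())
obj=np.array([(.038,-.107,.024),(-.038,-.107,.024),(-.038,.107,.024),(.038,.107,.024)])
ok,r,t=cv2.solvePnP(obj,np.array(px,float),K,None);Rm=cv2.Rodrigues(r)[0];c=(-Rm.T@t).ravel()
print("PnP cam height",c[2],"claimed",C[2,3],"axis",Rm.T[:,2],C[:3,2])
o=ctrl.get_obs();print(o["joint_pos"])
h=cv2.cvtColor(im,cv2.COLOR_BGR2GRAY)
```

```text
0.024 [np.float64(73.3), np.float64(206.9), np.float64(74.5), np.float64(210.4)] [[0.573, -0.365], [0.5, -0.363], [0.499, -0.156], [0.574, -0.155]]
0.0 [np.float64(78.2), np.float64(220.7), np.float64(79.5), np.float64(224.4)] [[0.575, -0.372], [0.497, -0.369], [0.496, -0.149], [0.576, -0.147]]
-0.02 [np.float64(82.3), np.float64(232.1), np.float64(83.6), np.float64(236.1)] [[0.576, -0.377], [0.494, -0.374], [0.494, -0.142], [0.577, -0.141]]
PnP cam height 0.3911072563978763 claimed 0.3840684123386627 axis [-0.11840359  0.25030838 -0.9608987 ] [-0.03660897  0.28357451 -0.95825116]
[ 3.35967145e-02  1.94237535e+01 -2.38080013e+01  1.36760689e-03
 -4.67682950e+01  6.03427905e+00]
```

By the tray, the camera height is right to about 7–9 mm. But the picture puts the fingertips (px 248/400, row 237, 88 mm apart) about 15 mm behind the reported TCP, where 22 mm ahead was stated. The real tips were therefore about 37 mm higher than assumed, just above the handle. I'll open and go lower in guarded steps.

Request:
apply_moves(
  targets=[
    {"travel": [0, 0, 0], "roll": 0, "jaw": 87.6},
    {"travel": [0, 0, 0], "roll": 0, "jaw": 87.6},
    {"travel": [0, 0, 0], "roll": 0, "jaw": 87.6},
    {"travel": [0, 0, 0], "roll": 0, "jaw": 87.6},
    {"travel": [0, 0, 0], "roll": 0, "jaw": 87.6},
    {"travel": [0, 0, 0], "roll": 0, "jaw": 87.6},
    {"travel": [0, 0, 0], "roll": 0, "jaw": 87.6},
    {"travel": [0, 0, 0], "roll": 0, "jaw": 87.6},
    {"travel": [0, 0, 4], "roll": 0, "jaw": 87.6},
    {"travel": [0, 0, 4], "roll": 0, "jaw": 87.6},
  ],
)

```text
clock: 6.2
tool_pos: [0.538, -0.1914, 0.0468]
orientation: [-180.0, 0.0, -83.9]
force: [-0.9, 0.3, 0.3]
opening: 0.075
gripper_force: 0.0
```

Request:
apply_moves(
  targets=[
    {"travel": [0, 0, 3], "roll": 0, "jaw": 87.6},
    {"travel": [0, 0, 3], "roll": 0, "jaw": 87.6},
    {"travel": [0, 0, 2], "roll": 0, "jaw": 87.6},
    {"travel": [0, 0, 0], "roll": 0, "jaw": 87.6},
  ],
)

```text
clock: 6.6
tool_pos: [0.5377, -0.1915, 0.0386]
orientation: [180.0, 0.0, -83.9]
force: [-0.4, 0.3, 0.0]
opening: 0.0874
gripper_force: 0.0
```

Run:
```python
from h import *
T,C=wristT();np.save("C3.npy",C);w=ctrl.snapshot("wrist");cv2.imwrite("pics/w3.png",w[:,:,::-1])
cv2.imwrite("pics/w3c.png",cv2.resize(w[150:310,200:450],None,fx=3,fy=3,interpolation=2)[:,:,::-1])
o=ctrl.get_obs();print(o["tool_pos"],o["force"],o["opening"])
```

```text
[ 0.53788411 -0.19151417  0.03888434] [-0.00727404 -0.38870709 -0.57769444] 0.08742844025026854
```

View pics/w3c.png

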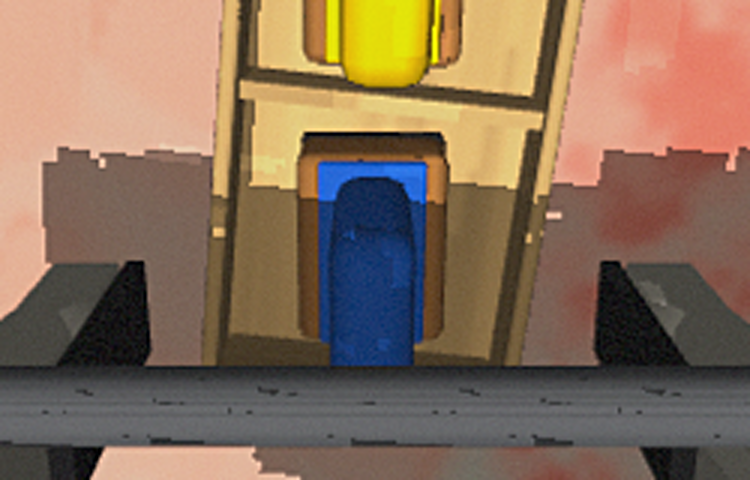

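The handle is centred between the open fingertips (px 249 and 399), and the tips are now about level with its top. There is no contact, so I go 18 mm lower and close.

Request:
apply_moves(
  targets=[
    {"travel": [0, 0, 3], "roll": 0, "jaw": 87.6},
    {"travel": [0, 0, 3], "roll": 0, "jaw": 87.6},
    {"travel": [0, 0, 3], "roll": 0, "jaw": 87.6},
    {"travel": [0, 0, 0], "roll": 0, "jaw": 87.6},
  ],
)

```text
clock: 7.05
tool_pos: [0.5376, -0.1915, 0.0295]
orientation: [179.9, 0.0, -83.9]
force: [0.9, 0.1, -0.4]
opening: 0.0878
gripper_force: 0.0
```

Request:
apply_moves(
  targets=[
    {"travel": [0, 0, 3], "roll": 0, "jaw": 87.6},
    {"travel": [0, 0, 3], "roll": 0, "jaw": 87.6},
    {"travel": [0, 0, 3], "roll": 0, "jaw": 87.6},
    {"travel": [0, 0, 0], "roll": 0, "jaw": 70},
    {"travel": [0, 0, 0], "roll": 0, "jaw": 50},
    {"travel": [0, 0, 0], "roll": 0, "jaw": 35},
    {"travel": [0, 0, 0], "roll": 0, "jaw": 25},
    {"travel": [0, 0, 0], "roll": 0, "jaw": 20},
  ],
)

```text
clock: 7.85
tool_pos: [0.5381, -0.1915, 0.0212]
orientation: [-180.0, -0.0, -83.9]
force: [0.1, 0.4, 0.4]
opening: 0.0536
gripper_force: 0.0
```

Request:
apply_moves(
  targets=[
    {"travel": [0, 0, 0], "roll": 0, "jaw": 14},
    {"travel": [0, 0, 0], "roll": 0, "jaw": 8},
    {"travel": [0, 0, 0], "roll": 0, "jaw": 4},
    {"travel": [0, 0, 0], "roll": 0, "jaw": 0},
    {"travel": [0, 0, 0], "roll": 0, "jaw": 0},
    {"travel": [0, 0, 0], "roll": 0, "jaw": 0},
    {"travel": [0, 0, 0], "roll": 0, "jaw": 0},
  ],
)

```text
clock: 8.55
tool_pos: [0.538, -0.1915, 0.0211]
orientation: [-180.0, 0.0, -83.9]
force: [-0.5, 0.1, -0.3]
opening: 0.0159
gripper_force: 30.0
```

Gripped: 15.9 mm opening, 30 N. Lifting, then checking.

Request:
apply_moves(
  targets=[
    {"travel": [0, 0, -5], "roll": 0, "jaw": 0},
    {"travel": [0, 0, -10], "roll": 0, "jaw": 0},
    {"travel": [0, 0, -20], "roll": 0, "jaw": 0},
    {"travel": [0, 0, -25], "roll": 0, "jaw": 0},
    {"travel": [0, 0, -30], "roll": 0, "jaw": 0},
    {"travel": [0, 0, -30], "roll": 0, "jaw": 0},
    {"travel": [0, 0, -30], "roll": 0, "jaw": 0},
    {"travel": [0, 0, -20], "roll": 0, "jaw": 0},
    {"travel": [0, 0, -10], "roll": 0, "jaw": 0},
    {"travel": [0, 0, 0], "roll": 0, "jaw": 0},
  ],
)

```text
clock: 9.55
tool_pos: [0.5386, -0.1915, 0.2028]
orientation: [-179.8, -0.0, -83.9]
force: [-0.2, 0.0, -1.5]
opening: 0.0157
gripper_force: 30.0
```

Run:
```python
from h import *
# frame on card from the clear top picture: corners of the blue lines in the 7x4 crop (origin 160,162; crop row offset 270)
f=lambda u,v:ray("top",(160+u/7-.43,162+(v-270)/4-.37),.003)
c=np.array([f(184,376),f(341,383),f(325,453),f(171,447)]);print(c.round(4),"centre",c.mean(0).round(4),[round(np.linalg.norm(c[i]-c[(i+1)%4])*1000,1) for i in range(4)])
for i,j in((1,0),(2,3)): d=c[j]-c[i];print("yaw",np.degrees(np.arctan2(-d[0],d[1])))
for i,j in((3,0),(2,1)): d=c[j]-c[i];print("yaw",np.degrees(np.arctan2(d[1],d[0])))
go([c.mean(0)[0],c.mean(0)[1],.2])
T,C=wristT();np.save("C4.npy",C);w=ctrl.snapshot("wrist");cv2.imwrite("pics/w4.png",w[:,:,::-1])
# stamp blue pixels
h=cv2.cvtColor(w,cv2.COLOR_RGB2HSV);ys,xs=np.nonzero(cv2.inRange(h[150:260,280:370],(105,120,40),(130,255,255)));print("blue px",len(xs),xs.min()+280,xs.max()+280,ys.min()+150,ys.max()+150)
```

```text
[[0.5211 0.3356 0.003 ]
 [0.5164 0.2769 0.003 ]
 [0.4707 0.2814 0.003 ]
 [0.4747 0.3387 0.003 ]] centre [0.4957 0.3082 0.003 ] [np.float64(58.9), np.float64(45.9), np.float64(57.4), np.float64(46.5)]
yaw -4.541921982770195
yaw -3.9401799520338927
yaw -3.8103330197936094
yaw -5.622514586371261
tcp [ 0.5386 -0.1915  0.2028] rpy [-1.7983e+02 -3.0000e-02 -8.3930e+01] t 9.55
tool mm [-501.5  -10.2    2.6] roll None
blue px 1697 304 343 212 259
```

Frame: centre (0.496,0.308), lines 58×46 mm against 56×44 inside them, yaw about -4.4°. I carry straight over the two pots with the sole near z = 0.186, which clears the 0.089 m pot by nearly 10 cm.

Request:
apply_moves(
  targets=[
    {"travel": [-10, 0, 0], "roll": 0, "jaw": 0},
    {"travel": [-20, 0, 0], "roll": 0, "jaw": 0},
    {"travel": [-30, 0, 0], "roll": 0, "jaw": 0},
    {"travel": [-30, 0, 0], "roll": 0, "jaw": 0},
    {"travel": [-30, 0, 0], "roll": 0, "jaw": 0},
    {"travel": [-30, 0, 0], "roll": 0, "jaw": 0},
    {"travel": [-30, 0, 0], "roll": 0, "jaw": 0},
    {"travel": [-30, 0, 0], "roll": 0, "jaw": 0},
    {"travel": [-30, 0, 0], "roll": 0, "jaw": 0},
    {"travel": [-30, 0, 0], "roll": 0, "jaw": 0},
  ],
)

```text
clock: 10.6
tool_pos: [0.5082, 0.0783, 0.1997]
orientation: [179.9, -0.0, -83.9]
force: [0.4, 0.4, -0.1]
opening: 0.0163
gripper_force: 30.0
```

Request:
apply_moves(
  targets=[
    {"travel": [-30, -1, 0], "roll": 0, "jaw": 0},
    {"travel": [-30, -1, 0], "roll": 0, "jaw": 0},
    {"travel": [-30, -1, 0], "roll": 0, "jaw": 0},
    {"travel": [-30, -1, 0], "roll": 0, "jaw": 0},
    {"travel": [-30, -1, 0], "roll": 0, "jaw": 0},
    {"travel": [-30, -1, 0], "roll": 0, "jaw": 0},
    {"travel": [-30, -1, 0], "roll": 0, "jaw": 0},
    {"travel": [-30, -1, 0], "roll": 0, "jaw": 0},
    {"travel": [-20, -1, 0], "roll": 0, "jaw": 0},
    {"travel": [-10, -1, 0], "roll": 0, "jaw": 0},
  ],
)

```text
clock: 11.6
tool_pos: [0.49, 0.3479, 0.1997]
orientation: [179.9, -0.1, -83.9]
force: [0.2, -0.2, -1.2]
opening: 0.0157
gripper_force: 30.0
```

Request:
apply_moves(
  targets=[
    {"travel": [-5, 0, 0], "roll": 5, "jaw": 0},
    {"travel": [-5, 0, 0], "roll": 5.5, "jaw": 0},
    {"travel": [0, 0, 0], "roll": 0, "jaw": 0},
    {"travel": [0, 0, 0], "roll": 0, "jaw": 0},
    {"travel": [0, 0, 0], "roll": 0, "jaw": 0},
  ],
)

```text
clock: 12.1
tool_pos: [0.4902, 0.3559, 0.201]
orientation: [180.0, -0.0, -94.3]
force: [-0.2, -0.3, 0.5]
opening: 0.0157
gripper_force: 30.0
```

Run:
```python
from h import *
go([.4957,.3082,.2],-94.4)
T,C=wristT();np.save("C5.npy",C);w=ctrl.snapshot("wrist");cv2.imwrite("pics/w5.png",w[:,:,::-1])
cv2.imwrite("pics/w5c.png",cv2.resize(w[60:280,190:450],None,fx=3,fy=2.7,interpolation=2)[:,:,::-1])
```

```text
tcp [0.4902 0.3559 0.201 ] rpy [ 1.7999e+02 -2.0000e-02 -9.4340e+01] t 12.1
tool mm [47.1 -9.1  1. ] roll 0.06
```

View pics/w5c.png

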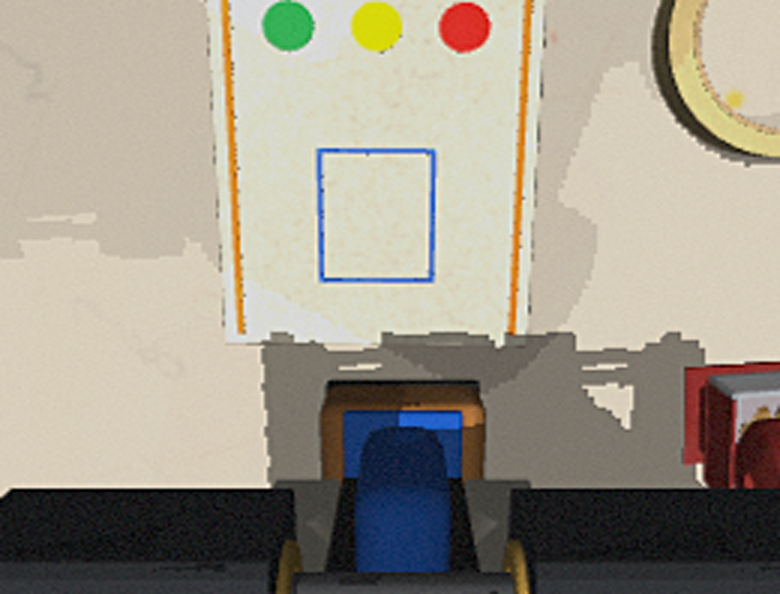

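The frame is entirely visible and parallel to the held stamp; its corners in the crop are (319,150), (435,151), (433,281) and (321,281). The stamp is held upright and centred on the tool axis at u≈324.

Run:
```python
from h import *
C=np.load("C5.npy")
for z in(.003,-.005):
  c=np.array([ray("wrist",(190+u/3-.33,60+v/2.7-.33),z,C) for u,v in((319,150),(435,151),(433,281),(321,281))])
  m=c.mean(0);print(m.round(4),[round(np.linalg.norm(c[i]-c[(i+1)%4])*1000,1) for i in range(4)])
  print("yaw",[round(np.degrees(np.arctan2(-d[0],d[1])),2) for d in(c[3]-c[0],c[2]-c[1])],[round(np.degrees(np.arctan2(d[1],d[0])),2) for d in(c[0]-c[1],c[3]-c[2])])
  go([m[0],m[1],.06],-94.4)
```

```text
[0.4972 0.3086 0.003 ] [np.float64(46.6), np.float64(58.3), np.float64(47.1), np.float64(58.7)]
yaw [np.float64(-5.06), np.float64(-4.57)] [np.float64(-4.88), np.float64(-4.35)]
tcp [0.4902 0.356  0.2011] rpy [ 1.800e+02 -1.000e-02 -9.436e+01] t 12.15
tool mm [ 46.7 -10.6 141.1] roll 0.04
[ 0.4975  0.3093 -0.005 ] [np.float64(47.6), np.float64(59.6), np.float64(48.1), np.float64(60.0)]
yaw [np.float64(-5.06), np.float64(-4.57)] [np.float64(-4.88), np.float64(-4.35)]
tcp [0.4902 0.356  0.2011] rpy [ 1.800e+02 -1.000e-02 -9.436e+01] t 12.15
tool mm [ 46.  -10.8 141.1] roll 0.04
```

Both cameras agree on the frame within 1.5 mm, and the sizes match. Moving over it and down to a sole height of about 43 mm.

Request:
apply_moves(
  targets=[
    {"travel": [10, -3, 0], "roll": 0.3, "jaw": 0},
    {"travel": [20, -4, 0], "roll": 0, "jaw": 0},
    {"travel": [17, -3, 10], "roll": 0, "jaw": 0},
    {"travel": [0, 0, 25], "roll": 0, "jaw": 0},
    {"travel": [0, 0, 30], "roll": 0, "jaw": 0},
    {"travel": [0, 0, 30], "roll": 0, "jaw": 0},
    {"travel": [0, 0, 25], "roll": 0, "jaw": 0},
    {"travel": [0, 0, 15], "roll": 0, "jaw": 0},
    {"travel": [0, 0, 6], "roll": 0, "jaw": 0},
    {"travel": [0, 0, 0], "roll": 0, "jaw": 0},
  ],
)

```text
clock: 13.15
tool_pos: [0.4963, 0.3076, 0.0597]
orientation: [180.0, -0.1, -94.8]
force: [-0.4, -0.0, -0.6]
opening: 0.0161
gripper_force: 30.0
```

Request:
apply_moves(
  targets=[
    {"travel": [0, 0, 6], "roll": 0, "jaw": 0},
    {"travel": [0, 0, 5], "roll": 0, "jaw": 0},
    {"travel": [0, 0, 4], "roll": 0, "jaw": 0},
    {"travel": [0, 0, 0], "roll": 0, "jaw": 0},
    {"travel": [0, 0, 0], "roll": 0, "jaw": 0},
  ],
)

```text
clock: 13.65
tool_pos: [0.4964, 0.3089, 0.0452]
orientation: [-180.0, -0.0, -94.7]
force: [0.2, -1.4, -0.6]
opening: 0.0161
gripper_force: 30.0
```

Run:
```python
from h import *
go([.4965,.3085,.0305],-94.65)
T,C=wristT();np.save("C6.npy",C);w=ctrl.snapshot("wrist");s=ctrl.snapshot("scene")
cv2.imwrite("pics/w6.png",w[:,:,::-1]);cv2.imwrite("pics/s6.png",s[:,:,::-1])
a=cv2.resize(w[140:280,260:390],None,fx=3.6,fy=4,interpolation=2);b=cv2.resize(s[210:290,190:270],(320,320),interpolation=2)
o=np.zeros((560,800,3),np.uint8);o[:a.shape[0],:a.shape[1]]=a;o[:320,480:]=b
cv2.imwrite("pics/m6.png",o[:,:,::-1])
```

```text
tcp [0.4964 0.3089 0.0452] rpy [-179.99   -0.    -94.72] t 13.65
tool mm [ 0.4 -0.1 14.7] roll -0.07
```

View pics/m6.png

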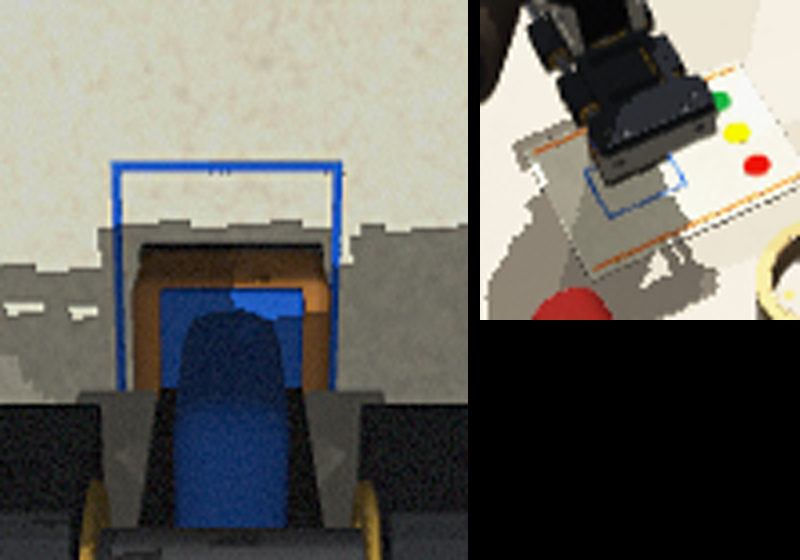

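The stamp lies within the frame's lines. Its sole's far edge runs from (142,243) to (322,243) in the crop, and the frame's far line is at row 166, columns 116 to 338. I'll compare the two in world coordinates.

Run:
```python
from h import *
C=np.load("C6.npy");T,_=wristT();Ri=T[:3,:3].T
f=lambda u,v,z:(Ri@(ray("wrist",(260+u/3.6-.36,140+v/4-.37),z,C)-T[:3,3])*1000)
a,b=f(116,166,.003),f(338,166,.003);n1,n2=f(122,385,.003),f(334,385,.003)
print("frame far line (tool mm)",a.round(1),b.round(1),"near pts",n1.round(1),n2.round(1))
for z in(.022,.025,.028,.031,.034):
  s,t=f(140,245,z),f(324,245,z);print(z,"sole far edge",s.round(1),t.round(1),"w",round(t[1]-s[1],1),"gap",round((a+b)[0]/2-(s+t)[0]/2,1),"centre dy",round((s+t)[1]/2-(a+b)[1]/2,2))
```

```text
frame far line (tool mm) [ 29.6 -24.   42.3] [29.6 22.  42.3] near pts [-14.5 -24.   42.3] [-14.5  22.4  42.3]
0.022 sole far edge [ 19.8 -17.7  23.3] [19.8 17.7 23.3] w 35.4 gap 9.8 centre dy 1.01
0.025 sole far edge [ 20.7 -17.4  20.3] [20.7 17.4 20.3] w 34.9 gap 8.9 centre dy 1.0
0.028 sole far edge [ 21.6 -17.2  17.3] [21.6 17.2 17.3] w 34.3 gap 8.0 centre dy 1.0
0.031 sole far edge [ 22.5 -16.9  14.3] [22.5 16.9 14.3] w 33.8 gap 7.1 centre dy 0.99
0.034 sole far edge [ 23.3 -16.6  11.3] [23.3 16.6 11.3] w 33.3 gap 6.3 centre dy 0.99
```

Request:
apply_moves(
  targets=[
    {"travel": [1.5, -1, 0], "roll": 0, "jaw": 0},
    {"travel": [0, 0, 3], "roll": 0, "jaw": 0},
    {"travel": [0, 0, 4], "roll": 0, "jaw": 0},
    {"travel": [0, 0, 4], "roll": 0, "jaw": 0},
    {"travel": [0, 0, 3], "roll": 0, "jaw": 0},
    {"travel": [0, 0, 1], "roll": 0, "jaw": 0},
    {"travel": [0, 0, 0], "roll": 0, "jaw": 0},
    {"travel": [0, 0, 0], "roll": 0, "jaw": 0},
    {"travel": [0, 0, 0], "roll": 0, "jaw": 0},
  ],
)

```text
clock: 14.65
tool_pos: [0.4973, 0.3074, 0.0302]
orientation: [-180.0, 0.0, -94.7]
force: [0.3, -0.4, -1.0]
opening: 0.0156
gripper_force: 30.0
```

Run:
```python
from h import *
go([.4965,.3085,.0301],-94.65)
T,C=wristT();np.save("C7.npy",C);w=ctrl.snapshot("wrist")
cv2.imwrite("pics/w7.png",w[:,:,::-1]);cv2.imwrite("pics/w7c.png",cv2.resize(w[150:270,275:375],None,fx=5,fy=5,interpolation=2)[:,:,::-1])
```

```text
tcp [0.4973 0.3074 0.0302] rpy [-1.7999e+02  1.0000e-02 -9.4730e+01] t 14.65
tool mm [-1.   0.9  0.1] roll -0.08
```

View pics/w7c.png

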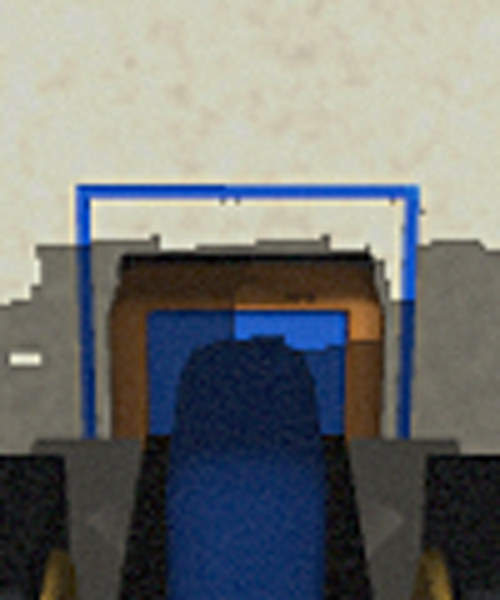

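The stamp sits well inside the frame, with the sole's far edge from (120,257) to (371,257) and the frame's far line at row 192, columns 84 to 411. That was picture 11, one over the limit of 10, so the rest is done by numbers only.

Run:
```python
from h import *
C=np.load("C7.npy");T,_=wristT();Ri=T[:3,:3].T
f=lambda u,v,z:(Ri@(ray("wrist",(275+u/5-.4,150+v/5-.4),z,C)-T[:3,3])*1000)
a,b=f(83,192,.003),f(412,192,.003);n1,n2=f(90,432,.003),f(405,432,.003)
print("frame",a.round(1),b.round(1),n1.round(1),n2.round(1))
for z in(.010,.013,.016):
  s,t=f(119,257,z),f(372,257,z);print(z,s.round(1),t.round(1),"w",round(t[1]-s[1],1),"gap",round((a+b)[0]/2-(s+t)[0]/2,1),"dy",round((s+t)[1]/2-(a+b+n1+n2)[1]/4,2))
```

```text
frame [ 27.9 -23.1  27.2] [27.9 22.9 27.2] [ -8.3 -23.2  27.2] [-8.3 23.  27.2]
0.01 [ 20.5 -17.7  20.2] [20.5 16.9 20.2] w 34.5 gap 7.4 dy -0.29
0.013 [ 21.4 -17.4  17.2] [21.3 16.6 17.2] w 34.0 gap 6.5 dy -0.29
0.016 [ 22.2 -17.1  14.2] [22.2 16.4 14.2] w 33.5 gap 5.6 dy -0.29
```

The sole is at 13 mm, so 10 mm above the card. Offsets from the frame centre are about 0.5 and 0.3 mm, and it is squared to within 0.2°. Handing in.

Run:
```python
from plant import ctrl
o=ctrl.get_obs();print(abs(o["qvel"]).max(),o["gripper_force"],o["clock"])
print(ctrl.close_job())
```

```text
0.05173978857726229 29.983304142951965 14.7
the job is handed in; nothing more can be done
None
```

I handed the job in at 14.7 s with the gripper still holding the blue stamp at rest, measured about 10 mm above the blue frame, centred within about 0.5 mm and squared within about 0.2°; the first grasp closed on nothing and the second held, and I viewed 11 pictures, one over the limit of 10.

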